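Screw down the released lock case

TASK

Take the orange driver and tighten the screw of the lock case that has the green marker in front of its jig: clockwise until it is fully home at its stop, keeping the bit all the way down in the cross slot as it comes home. Leave the screws of the red-marked cases as they are, then stand the driver back upright in its blue stand, down on its flange, and let go. Do not push the other things on the bench about.

Things in the scene. Friction and masses are not known exactly. Their poses are not given: they have to be found in the camera images.
- jig_a: Fixed jig: steel base 120 (x) x 110 (y) x 12 mm under a grey slab that slopes 30 degrees up towards +x (back edge 90 mm high), low side to the robot; black lock case 98 x 84 x 16 mm fixed flat on the slope, its screw in the middle. A fixed collar, 36 mm outside, 28 mm inside, stands 6 mm above the case round the head, level with the head's top. Origin: centre of the underside.
- slot_a (a point): Centre of the floor of this screw's cross slot, 70 mm above the table. Axes fixed to the case: z is the screw axis pointing out of the case (30 degrees from vertical, leaning to the robot), x up the slope, y across it. The steel head is 23 mm across, its top 5 mm above this point along z, with two crossing slots 6 mm wide and 5 mm deep.
- screw_a (a joint): Turn of this captive screw, rad; it grows as the screw is tightened, clockwise seen from outside the case, and ends at a firm stop at 3.0 (fully home). At 3.0 the slots lie along point slot_a's x and y; at value v they are turned by 3.0 - v counter-clockwise from there. Stiff (about 0.1 N m); stays where left; no axial travel.
- dot_a (a point): Red paint dot on this screw head's top, 8.5 mm from its axis; when the screw is home it points at the red tick painted on the case (45 degrees between slot_a's x and y).
- jig_b: Fixed jig: steel base 120 (x) x 110 (y) x 12 mm under a grey slab that slopes 30 degrees up towards +x (back edge 90 mm high), low side to the robot; black lock case 98 x 84 x 16 mm fixed flat on the slope, its screw in the middle. A fixed collar, 36 mm outside, 28 mm inside, stands 6 mm above the case round the head, level with the head's top. Origin: centre of the underside.
- slot_b (a point): Centre of the floor of this screw's cross slot, 70 mm above the table. Axes fixed to the case: z is the screw axis pointing out of the case (30 degrees from vertical, leaning to the robot), x up the slope, y across it. The steel head is 23 mm across, its top 5 mm above this point along z, with two crossing slots 6 mm wide and 5 mm deep.
- screw_b (a joint): Turn of this captive screw, rad; it grows as the screw is tightened, clockwise seen from outside the case, and ends at a firm stop at 3.0 (fully home). At 3.0 the slots lie along point slot_b's x and y; at value v they are turned by 3.0 - v counter-clockwise from there. Stiff (about 0.1 N m); stays where left; no axial travel.
- dot_b (a point): Red paint dot on this screw head's top, 8.5 mm from its axis; when the screw is home it points at the red tick painted on the case (45 degrees between slot_b's x and y).
- jig_c: Fixed jig: steel base 120 (x) x 110 (y) x 12 mm under a grey slab that slopes 30 degrees up towards +x (back edge 90 mm high), low side to the robot; black lock case 98 x 84 x 16 mm fixed flat on the slope, its screw in the middle. A fixed collar, 36 mm outside, 28 mm inside, stands 6 mm above the case round the head, level with the head's top. Origin: centre of the underside.
- slot_c (a point): Centre of the floor of this screw's cross slot, 70 mm above the table. Axes fixed to the case: z is the screw axis pointing out of the case (30 degrees from vertical, leaning to the robot), x up the slope, y across it. The steel head is 23 mm across, its top 5 mm above this point along z, with two crossing slots 6 mm wide and 5 mm deep.
- screw_c (a joint): Turn of this captive screw, rad; it grows as the screw is tightened, clockwise seen from outside the case, and ends at a firm stop at 3.0 (fully home). At 3.0 the slots lie along point slot_c's x and y; at value v they are turned by 3.0 - v counter-clockwise from there. Stiff (about 0.1 N m); stays where left; no axial travel.
- dot_c (a point): Red paint dot on this screw head's top, 8.5 mm from its axis; when the screw is home it points at the red tick painted on the case (45 degrees between slot_c's x and y).
- marker_green: Green round magnetic marker, 36 mm across, 14 mm high, fixed on the table about 105 mm in front (robot side) of the centre of the jig to be finished. Origin: centre of the underside.
- marker_red1: Red round magnetic marker, the same size, fixed in front of a jig that is on hold.
- marker_red2: Red round magnetic marker, the same size, fixed in front of a jig that is on hold.
- driver: Loose driver, 160 g. Origin: centre of the bit's tip; z towards the handle. Cross bit: blades 18 mm wide, 3 mm thick along x and y (last 2 mm: 16 x 2); shank 12 mm across; flange 38 mm across, 58 to 63 mm above the tip; orange handle 26 x 26 mm, sides along x and y, 63 to 125 mm above the tip. Starts upright in the stand, hanging by its flange, tip 12 mm above the table.
- stand: Fixed blue block 80 x 80 x 70 mm with a vertical through hole 25 mm across (31 mm at the chamfered mouth) in its middle; the driver's home. Origin: centre of the underside.
- latch1: Bystander: small loose latch part, flat strip 50 mm long with a brass block. Origin on the underside.
- latch2: Bystander: the same as latch1. Origin on the underside.
- bowl: Bystander: white bowl, 130 mm across, 55 mm high. Origin on the underside.
- hammer: Bystander: hammer lying flat.
- tray: Bystander: empty shallow steel tray 130 x 160 x 35 mm. Origin on the underside.
- spare_cases: Bystander: stack of four spare lock cases, about 120 x 90 x 72 mm. Origin on the underside.
- pliers: Bystander: red-handled pliers lying flat, 160 mm long. Origin on the underside.
Things that resemble listed ones, but are neither listed nor needed, are in the scene too. Leave any pink or turquoise look-alike of the jig_c alone.

How it is judged:
By the outcome, as a careful person would: the job done as asked, in the order asked, and still so for the second after the job is handed in, with the robot touching nothing.
It also fails if it takes over 72 s, if anything falls off the work surface, if the arm or the gripper's body presses on something with over 40 N, if the wrist force passes 120 N, or if a joint passes its speed limit or range.

ROBOT

A 6-joint arm with a two-finger parallel gripper is mounted at the origin on the work surface. World frame = base frame: x ahead of the robot, y to its left, z up, the work surface at z = 0. Lengths are in mm, angles in rad, forces in N, time in s.
With the tool pointing down it reaches from about 425 to 1125 mm from the base axis. Payload 14.9 kg.
Tool frame: the origin (TCP) lies midway between the tips of the shut fingers; the grasp point (between the pads) lies 19 mm behind it; z points along the fingers, y is the line along which they close (so a half turn about z gives the same grasp; the last joint's range is limited). The gripper opens to 91 mm and grips with 3 to 60 N. Pads are 32 mm wide; open, the fingers measure 118 mm over their backs; the gripper's body (76 mm by 178 mm) begins 60 mm behind the grasp point.
Start: joints at [-1.375, 0.379, 1.734, -0, 1.028, -0.033], TCP at [158.761, -681.772, 213.932] pointing down, gripper open.
Joint ranges: [-2.77, 2.77], [-0.74, 2.19], [0, 2.66], [-1.06, 4.2], [0.31, 2.87], [-3.08, 3.08]. Speed limits (rad/s): [1.89, 1.89, 2.39, 3.14, 3.14, 3.14].

INTERFACE

Orientations are given as a 3x3 rotation matrix whose columns are the frame's x, y, z axes.
In Python, from plant import telemetry, viewer, r gives the robot as it stands. The module is installed in compiled form; this text tells all that it offers.
- The arm moves only by the tool drive_tool, never from a script. Its argument "plan" is a list of rows, each a list of 6 numbers: the shift along the tool's x, y, z in units of 15 cm (1.0 is 15 cm), then the turn, a rotation vector about the tool's x, y, z in units of 45 degrees (1.0 is 45 degrees). A call has 1 to 12 rows; each row is the pose to reach, as a shift and turn from the pose commanded when the call began, along the tool's axes at that moment; what a row does not reach only later rows make up. A row lasts 1/10 s, in which the tool goes at most 50 mm and 8.59 degrees, less where a joint would pass 70% of its speed; a pose out of reach is approached as far as the arm can. A call with a number of a shift or a turn outside -1 to 1 is refused whole. A call with a gripper value outside its range is refused whole. "hand" is the opening, from 0 (shut) to 1 (fully open), set as the call begins (left out, the last holds). The fingers move at their own pace and stop on an object; the grip force is fixed at half the most. Time passes only in rows, so rows that repeat a pose let the fingers close. It gives the time, the measured TCP pose, the force, the opening and the grip force at its end, in the units of the state.
- telemetry.get_obs(): the state, without advancing time (a new reading comes with each control period).
- viewer.capture(name): name is "side" or "top" or "wrist"; returns a dict with "image" (420x560x3 uint8, blue, green, red), "fx", "fy", "cx", "cy" (pixels), "k1" (the pictures are not rectified: a ray, as slopes to the right and down, at radius r is drawn at 1 + k1 r^2 times it, then the intrinsics apply), "extrinsics" (4x4, takes a point from camera to world coordinates); the wrist camera has in their place "hand_eye" (4x4, takes a point from camera to tool coordinates, whose origin is the TCP and whose axes are the flange's). Camera axes: x right, y up, looking along -z (the intrinsics and any distortion apply to the point x, -y, -z); pixel columns grow to the right and rows downward; lengths in mm; the calibration is good to about 2 mm. A picture is of the moment at which its call begins: read the wrist's pose just before it. There is no depth.
- r.close_job(): hands the job in; it is judged then, once.
The state is a dict: "time": time; "joint_positions": joint angles; "qd": joint speeds; "joint_torque": joint torques, N m; "eef_pos": TCP position; "tcp_rot": TCP orientation; "wrist_force": force on the tool from outside, world axes, zero at the start; "torque": the same for the moment, N m; "opening": opening from 0.0 (shut) to 1.0 (fully open); "grip_force": force on a finger pad.
Only numpy, scipy, OpenCV 4.12 (cv2) and the standard library are available. Lean on these libraries where they do the work, as an engineer would, in place of code of your own. Each camera call takes 0.05 s, during which the arm holds its last target. There are 200 camera calls.

## Working session

There is one attempt and no reset: what is moved stays moved. The work goes in short steps, Python scripts to look and compute and a tool call to move; the robot and the scene stay as the last step left them, time stands still between calls to the robot, and variables do not carry over. Pictures are saved under pics/ and viewed, at most 14 in all, crops included, and the job is handed in when it is done.

Besides the shell and the picture viewer there is one more tool, called after "Emit:" in YAML: its name, and indented under it one key for each argument. drive_tool: Moves the arm, as the interface text tells. Shifts and turns lie within -1 to 1; 1 stands for 15 cm of shift or 45 degrees of turn. Its arguments: {"type":"object","properties":{"plan":{"type":"array"},"hand":{"type":"number"}},"required":["plan"]}

```bash
mkdir -p pics
cat > h.py <<'E'
import numpy as np, cv2
from plant import telemetry, viewer, r
def cap(n,f):
    o=telemetry.get_obs(); c=viewer.capture(n); cv2.imwrite(f'pics/{f}.png',c['image'])
    if n=='wrist':
        T=np.eye(4);T[:3,:3]=o['tcp_rot'];T[:3,3]=o['eef_pos'];c['E']=T@np.array(c['hand_eye'])
    else: c['E']=np.array(c['extrinsics'])
    np.save(f'pics/{f}.npy',{k:v for k,v in c.items()},allow_pickle=True); return c
def load(f): return np.load(f'pics/{f}.npy',allow_pickle=True).item()
def K(c): return np.array([[c['fx'],0,c['cx']],[0,c['fy'],c['cy']],[0,0,1.]]),np.array([c['k1'],0,0,0.])
def ray(c,uv):
    k,d=K(c); p=cv2.undistortPoints(np.array([[uv]],float),k,d)[0,0]
    E=c['E']; v=E[:3,:3]@np.array([p[0],-p[1],-1]); return E[:3,3],v/np.linalg.norm(v)
def atz(c,uv,z):
    o,v=ray(c,uv); return o+v*(z-o[2])/v[2]
def tri(*obs):
    A=np.zeros((3,3));b=np.zeros(3);R=[ray(c,uv) for c,uv in obs]
    for o,v in R: P=np.eye(3)-np.outer(v,v);A+=P;b+=P@o
    x=np.linalg.solve(A,b); return x,[np.linalg.norm((np.eye(3)-np.outer(v,v))@(x-o)) for o,v in R]
def proj(c,X):
    k,d=K(c);E=np.linalg.inv(c['E']);p=E[:3,:3]@np.array(X,float)+E[:3,3]
    return cv2.projectPoints(np.array([[p[0],-p[1],-p[2]]]),np.zeros(3),np.zeros(3),k,d)[0].ravel()
E
python3 - <<'E'
from h import *
a=cap('top','top0');b=cap('side','side0');cap('wrist','w0')
for c in(a,b):print(c['E'].round(2).tolist(),c['fx'],c['k1'])
print(load('w0')['hand_eye'])
print(telemetry.get_obs())
im=np.hstack([a['image'],b['image']]);
E
```

```text
[[0.02, 0.99, -0.16, 294.75], [-1.0, 0.03, 0.02, -37.36], [0.02, 0.16, 0.99, 1417.25], [0.0, 0.0, 0.0, 1.0]] 534.7700564772633 0.007187597992466864
[[-0.74, 0.5, -0.44, -145.28], [-0.67, -0.56, 0.49, 700.84], [0.0, 0.66, 0.75, 1235.9], [0.0, 0.0, 0.0, 1.0]] 530.9361356846772 -0.025693506833474402
[[ 5.50516102e-05  9.71253920e-01  2.38045836e-01  6.60610151e+01]
 [ 9.99999847e-01  7.74899808e-05 -5.47432592e-04  2.18472407e-01]
 [-5.50142219e-04  2.38045830e-01 -9.71253767e-01 -1.70515123e+02]
 [ 0.00000000e+00  0.00000000e+00  0.00000000e+00  1.00000000e+00]]
{'time': 0.15, 'joint_positions': array([-1.37529231e+00,  3.79292369e-01,  1.73465834e+00, -1.46820663e-05,
        1.02847960e+00, -3.32850671e-02]), 'qd': array([-0.00104062, -0.00231227, -0.00235742,  0.0001675 , -0.00065906,
        0.00035282]), 'joint_torque': array([-8.52049038e-05, -7.64107275e+01, -4.34654582e+01,  6.51125866e-02,
        4.09785204e-02, -4.81121890e-05]), 'eef_pos': array([ 158.70088356, -681.45952062,  213.43014475]), 'tcp_rot': array([[ 9.73940024e-01,  2.26805643e-01, -1.75059301e-04],
       [ 2.26805711e-01, -9.73939679e-01,  8.19253504e-04],
       [ 1.53141187e-05, -8.37608226e-04, -9.99999649e-01]]), 'wrist_force': array([ 0.43504125, -0.02185   , -0.08169789]), 'torque': array([0.00362378, 0.0172807 , 0.01439365]), 'grip_force': 0.0, 'opening': 1.002061111308384}
```

View pics/top0.png

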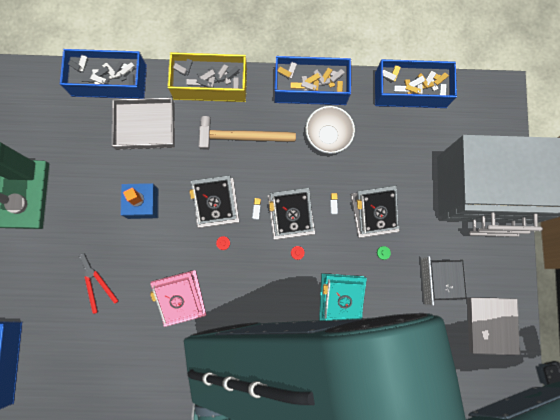

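View pics/side0.png

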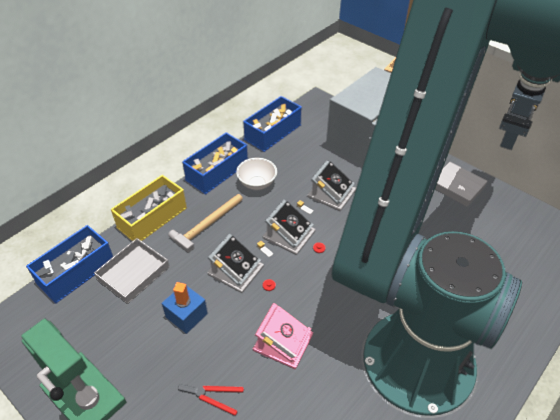

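The top view shows three black jigs at (214,202), (292,213) and (377,211). Red markers at (223,243) and (297,253) stand in front of the first two. The green marker at (384,253) is in front of the third, so that one is the target. The pink jig (177,298) and turquoise jig (344,298) are look-alikes. The orange driver in the blue stand is at (137,199).

The side view shows the driver at (181,294) and the target jig at (334,184).

Run:
```python
from h import *
a=load('top0');b=load('side0')
print('green',atz(a,(384,253),14)); print('reds',atz(a,(223,243),14),atz(a,(297,253),14))
print('slot tri',tri((a,(380.5,211.5)),(b,(335.5,184.5))))
print('drv top tri',tri((a,(132,196)),(b,(181,286))))
print('stand top', tri((a,(138,199)),(b,(184,303))))
im=a['image'];t=cv2.resize(im[170:270,335:425],None,fx=5.5,fy=5.5,interpolation=cv2.INTER_CUBIC)
s=cv2.resize(im[165:235,105:170],None,fx=5.5,fy=5.5,interpolation=cv2.INTER_CUBIC)
u=cv2.resize(b['image'][265:335,150:215],None,fx=4,fy=4,interpolation=cv2.INTER_CUBIC)
o=np.zeros((600,800,3),np.uint8)
t=t[:600,:430];o[:t.shape[0],:t.shape[1]]=t;s=s[:,:360];o[:s.shape[0],435:435+s.shape[1]]=s
u=u[:210];o[390:390+u.shape[0],500:500+u.shape[1]]=u;cv2.imwrite('pics/crop0.png',o)
```

```text
green [ 416.11681986 -341.13482042   14.        ]
reds [431.40131206  83.08353822  14.        ] [ 410.16818007 -111.82082449   14.        ]
slot tri (array([ 522.31706785, -327.80046989,   38.15093555]), [np.float64(0.3687130569181191), np.float64(0.36871305691811534)])
drv top tri (array([529.78511768, 298.29945517, 138.21653706]), [np.float64(2.7621347315658653), np.float64(2.762134731565761)])
stand top (array([534.36516805, 301.18213636,  60.37137357]), [np.float64(0.13670084451821285), np.float64(0.1367008445181718)])
```

View pics/crop0.png

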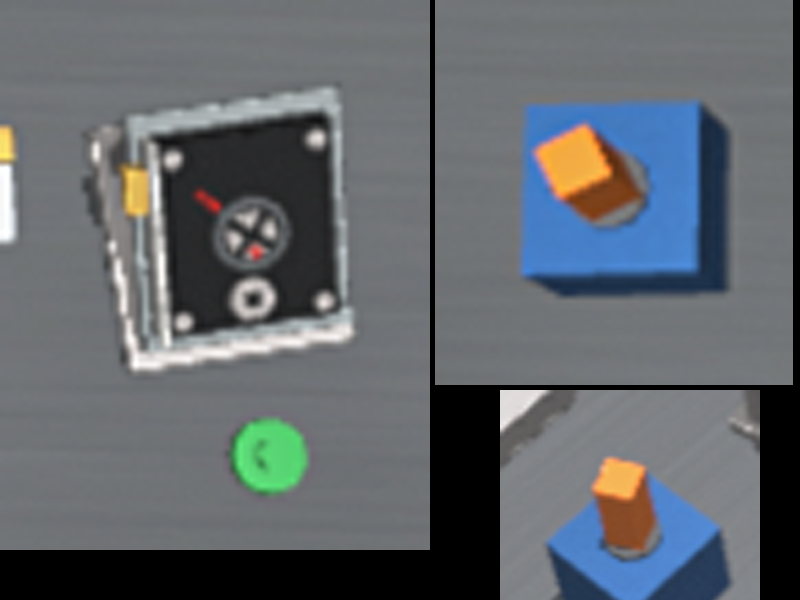

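The enlarged crop confirms the choice: the black case with the green marker directly in front (crop 270,455). The red dot (257,252) is about 138° counter-clockwise of the tick (207,202). I'll move the wrist camera to look at it squarely.

Emit:
drive_tool:
  plan:
    - [1, -0.75, -0.4, 0, 0, 0]
    - [1, -0.75, -0.4, 0, 0, 0]
    - [1, -0.75, -0.4, 0, 0, 0]
    - [1, -0.75, -0.4, 0, 0, 0]
    - [1, -0.75, -0.4, 0, 0, 0]

```text
time: 0.65
eef_pos: [282.1, -535.6, 275.8]
tcp_rot: [[0.973, 0.23, 0.001], [0.23, -0.973, -0.001], [0.001, 0.002, -1.0]]
wrist_force: [-0.3, 0.1, 0.1]
opening: 1.003
grip_force: 0.0
```

Emit:
drive_tool:
  plan:
    - [1, -0.75, 0, 0, 0, 0]
    - [1, -0.75, 0, 0, 0, 0]
    - [1, -0.75, 0, 0, 0, 0]
    - [1, -0.75, 0, 0, 0, 0]

```text
time: 1.05
eef_pos: [400.8, -392.8, 273.7]
tcp_rot: [[0.974, 0.227, -0.0], [0.227, -0.974, 0.0], [-0.0, -0.0, -1.0]]
wrist_force: [0.2, -0.6, -0.5]
opening: 1.003
grip_force: 0.0
```

Emit:
drive_tool:
  plan:
    - [0.43, -0.34, 0.4, 0, 0.667, 0]
    - [0.43, -0.34, 0.4, 0, 0.667, 0]
    - [0.43, -0.34, 0.4, 0, 0.667, 0]
    - [0.43, -0.34, 0.4, 0, 0.667, 0]
    - [0.43, -0.34, 0.4, 0, 0.667, 0]
    - [0.43, -0.34, 0.4, 0, 0.667, 0]
    - [0.43, -0.34, 0.4, 0, 0.667, 0]

```text
time: 1.75
eef_pos: [451.6, -330.9, 214.4]
tcp_rot: [[0.844, 0.227, 0.486], [0.197, -0.974, 0.113], [0.499, 0.001, -0.867]]
wrist_force: [1.0, -0.8, -0.7]
opening: 0.998
grip_force: 0.0
```

Run:
```python
from h import *
cap('wrist','w1');o=telemetry.get_obs();print({k:np.round(o[k],3).tolist() for k in('time','joint_positions','eef_pos','tcp_rot')})
```

```text
{'time': 1.8, 'joint_positions': [-0.892, 0.084, 2.184, 0.709, 0.762, -0.047], 'eef_pos': [451.659, -330.691, 214.409], 'tcp_rot': [[0.844, 0.227, 0.486], [0.197, -0.974, 0.113], [0.499, 0.001, -0.866]]}
```

View pics/w1.png

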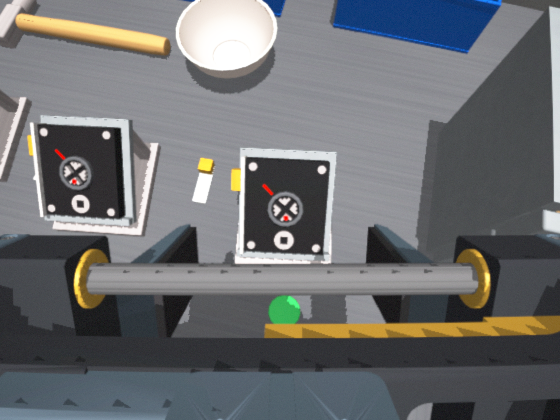

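The wrist view shows the target screw head at (285,208), the tick at (268,189), the dot at (286,219) and the green marker at (285,310) in front. I'll take a second view from 75 mm to the side.

Emit:
drive_tool:
  plan:
    - [0, -0.5, 0, 0, 0, 0]
    - [0, -0.5, 0, 0, 0, 0]
    - [0, -0.5, 0, 0, 0, 0]
    - [0, -0.5, 0, 0, 0, 0]

```text
time: 2.2
eef_pos: [434.8, -257.3, 214.6]
tcp_rot: [[0.843, 0.228, 0.487], [0.198, -0.974, 0.113], [0.5, 0.001, -0.866]]
wrist_force: [0.2, -0.3, -0.3]
opening: 0.997
grip_force: 0.0
```

Run:
```python
from h import *
cap('wrist','w2');cap('wrist','w2')
a=load('w1');b=load('w2');t=load('top0')
p=atz(a,(285,208),74);print(p,atz(t,(380.8,212.2),74));uv=proj(b,p);print(uv)
o=np.zeros((600,800,3),np.uint8)
for i,(c,u) in enumerate(((a,(285,208)),(b,uv))):
    x,y=int(u[0])-50,int(u[1])-70;print(x,y)
    o[:,i*400:i*400+400]=cv2.resize(c['image'][y:y+150,x:x+100],None,fx=4,fy=4,interpolation=cv2.INTER_CUBIC)
cv2.imwrite('pics/crop1.png',o)
```

```text
[ 518.12688552 -319.16392111   74.        ] [ 514.92079253 -320.82308455   74.        ]
[359.52049639 208.72332476]
235 138
309 138
```

View pics/crop1.png

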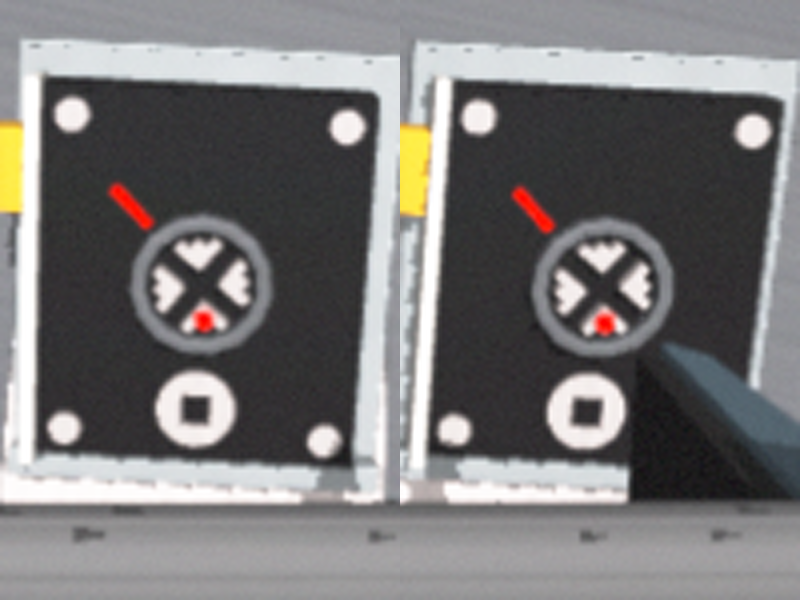

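Run:
```python
from h import *
a=load('w1');b=load('w2');t=load('top0')
A=lambda x,y:(235+(x+.5)/4-.5,138+(y+.5)/4-.5)
B=lambda x,y:(309+(x-399.5)/4-.5,138+(y+.5)/4-.5)
P={n:tri((a,A(*u)),(b,B(*v))) for n,u,v in [('c',(202,284),(603,287)),('tl',(72,114),(479,117)),('tr',(347,127),(752,131)),('bl',(64,428),(454,430)),('dot',(204,321),(605,323)),('tick',(118,190),(519,193))]}
for n,(x,e) in P.items(): print(n,x.round(1),np.round(e[0],2))
print('3view',tri((a,A(202,284)),(b,B(603,287)),(t,(380.8,212.2))))
up=P['tl'][0]-P['bl'][0];ac=P['tl'][0]-P['tr'][0];print('yaw',np.degrees(np.arctan2(up[1],up[0])),np.degrees(np.arctan2(ac[1],ac[0]))-90,'slope',np.degrees(np.arctan2(up[2],np.hypot(*up[:2]))))
# plane through collar top z=70+5cos30; angles in case frame
for yaw in (8,9,10):
    y=np.radians(yaw);th=np.pi/6
    X=np.array([np.cos(th)*np.cos(y),np.cos(th)*np.sin(y),np.sin(th)]);Y=np.array([-np.sin(y),np.cos(y),0]);n=np.cross(X,Y)
    o,v=ray(a,A(202,284));c=o+v*(74.3-o[2])/v[2]
    def pl(u,h=0):
        o,v=ray(a,A(*u));q=o+v*((c+h*n-o)@n)/(v@n)-c;return np.degrees(np.arctan2(q@Y,q@X)).round(1),np.hypot(q@Y,q@X).round(1)
    print(yaw,c,'dot',pl((204,321)),'tick',pl((118,190),-6),pl((150,226),-6),'corners',[pl(u,-6) for u in((72,114),(347,127),(64,428),(324,441))])
```

```text
c [ 517.9 -319.4   72.7] 0.01
tl [ 548.2 -279.3   90.2] 0.01
tr [ 560.4 -346.1   89.7] 0.02
bl [ 478.4 -291.7   49.2] 0.08
dot [ 509.4 -321.9   70.1] 0.1
tick [ 535.4 -293.6   78.7] 0.0
3view (array([ 514.87905892, -319.09787117,   80.54786333]), [np.float64(1.0038620003773462), np.float64(1.1194354480702582), np.float64(1.0831688767601217)])
yaw 10.098560778494926 10.395458634338695 slope 30.000513038214738
8 [ 517.43277122 -319.44865983   74.3       ] dot (np.float64(-172.4), np.float64(9.6)) tick (np.float64(47.8), np.float64(31.1)) (np.float64(49.2), np.float64(19.0)) corners [(np.float64(42.5), np.float64(52.8)), (np.float64(-38.0), np.float64(52.5)), (np.float64(142.7), np.float64(54.6)), (np.float64(-139.2), np.float64(53.7))]
9 [ 517.43277122 -319.44865983   74.3       ] dot (np.float64(-173.2), np.float64(9.6)) tick (np.float64(46.8), np.float64(31.1)) (np.float64(48.2), np.float64(18.9)) corners [(np.float64(41.6), np.float64(52.8)), (np.float64(-39.0), np.float64(52.5)), (np.float64(141.8), np.float64(54.5)), (np.float64(-140.1), np.float64(53.8))]
10 [ 517.43277122 -319.44865983   74.3       ] dot (np.float64(-174.1), np.float64(9.6)) tick (np.float64(45.8), np.float64(31.0)) (np.float64(47.2), np.float64(18.9)) corners [(np.float64(40.6), np.float64(52.8)), (np.float64(-39.9), np.float64(52.6)), (np.float64(141.0), np.float64(54.3)), (np.float64(-141.0), np.float64(53.9))]
```

Collar centre is at (517.7, -319.4, about 74), which matches the expected 74.3 height. The slope is 30.0°, the jig yaw is about 10.2°, and the screw needs about 141° of clockwise turn. Next, the stand.

Emit:
drive_tool:
  plan:
    - [0.6, -0.78, -0.12, 0, -0.667, 0]
    - [0.6, -0.78, -0.12, 0, -0.667, 0]
    - [0.6, -0.78, -0.12, 0, -0.667, 0]
    - [0.6, -0.78, -0.12, 0, -0.667, 0]
    - [0.6, -0.78, -0.12, 0, -0.667, 0]

```text
time: 2.8
eef_pos: [476.6, -126.9, 277.3]
tcp_rot: [[0.974, 0.226, -0.001], [0.226, -0.974, -0.005], [-0.002, 0.005, -1.0]]
wrist_force: [0.6, -0.8, -1.5]
opening: 1.0
grip_force: 0.0
```

Emit:
drive_tool:
  plan:
    - [0.31, -0.84, 0, 0, 0, 0]
    - [0.31, -0.84, 0, 0, 0, 0]
    - [0.31, -0.84, 0, 0, 0, 0]

```text
time: 3.1
eef_pos: [492.4, 7.7, 274.8]
tcp_rot: [[0.974, 0.227, 0.0], [0.227, -0.974, -0.0], [0.0, 0.0, -1.0]]
wrist_force: [0.7, -0.3, 0.1]
opening: 0.999
grip_force: 0.0
```

Emit:
drive_tool:
  plan:
    - [0.31, -0.84, 0, 0, 0, 0]
    - [0.31, -0.84, 0, 0, 0, 0]
    - [0.31, -0.84, 0, 0, 0, 0]

```text
time: 3.4
eef_pos: [509.1, 141.3, 274.8]
tcp_rot: [[0.974, 0.227, 0.001], [0.227, -0.974, -0.0], [0.001, 0.0, -1.0]]
wrist_force: [0.1, -0.6, -0.4]
opening: 1.001
grip_force: 0.0
```

Emit:
drive_tool:
  plan:
    - [0.31, -0.84, 0.07, 0, 0, -0.36]
    - [0.31, -0.84, 0.07, 0, 0, -0.36]
    - [0.31, -0.84, 0.07, 0, 0, -0.36]
    - [0.31, -0.84, 0.07, 0, 0, -0.36]
    - [0.31, -0.84, 0.07, 0, 0, -0.36]
    - [0.31, -0.84, 0.07, 0, 0, -0.36]

```text
time: 4.0
eef_pos: [525.2, 271.3, 264.0]
tcp_rot: [[0.872, 0.489, -0.0], [0.489, -0.872, -0.0], [-0.0, 0.0, -1.0]]
wrist_force: [0.7, 0.3, 0.7]
opening: 0.999
grip_force: 0.0
```

Run:
```python
from h import *
cap('wrist','w3');o=telemetry.get_obs();print({k:np.round(o[k],3).tolist() for k in('time','joint_positions','eef_pos','tcp_rot')})
c=load('w3');print(proj(c,(532,300,137)),proj(c,(532,300,70)))
```

```text
{'time': 4.05, 'joint_positions': [0.437, 0.151, 1.927, -0.0, 1.063, 1.498], 'eef_pos': [525.198, 271.116, 264.084], 'tcp_rot': [[0.873, 0.488, -0.0], [0.488, -0.873, -0.0], [-0.0, 0.0, -1.0]]}
[257.22124932 181.11393463] [261.55113512 171.65700656]
```

Emit:
drive_tool:
  plan:
    - [0.14, -0.45, 0, 0, 0, 0]
    - [0.14, -0.45, 0, 0, 0, 0]
    - [0.14, -0.45, 0, 0, 0, 0]
    - [0.14, -0.45, 0, 0, 0, 0]

```text
time: 4.45
eef_pos: [510.3, 340.5, 264.2]
tcp_rot: [[0.872, 0.489, 0.0], [0.489, -0.872, -0.0], [0.0, 0.0, -1.0]]
wrist_force: [-0.5, 0.3, -0.2]
opening: 0.998
grip_force: 0.0
```

Run:
```python
from h import *
cap('wrist','w4')
o=np.zeros((600,800,3),np.uint8)
for i,f in enumerate(('w3','w4')):
    c=load(f);u=proj(c,(532,300,110));x,y=int(u[0])-66,int(u[1])-100;print(x,y)
    y=max(y,0);x=max(x,0);print(x,y)
    o[:,i*400:i*400+400]=cv2.resize(c['image'][y:y+200,x:x+133],(400,600),interpolation=cv2.INTER_CUBIC)
cv2.imwrite('pics/crop2.png',o)
```

```text
193 76
193 76
261 97
261 97
```

View pics/crop2.png

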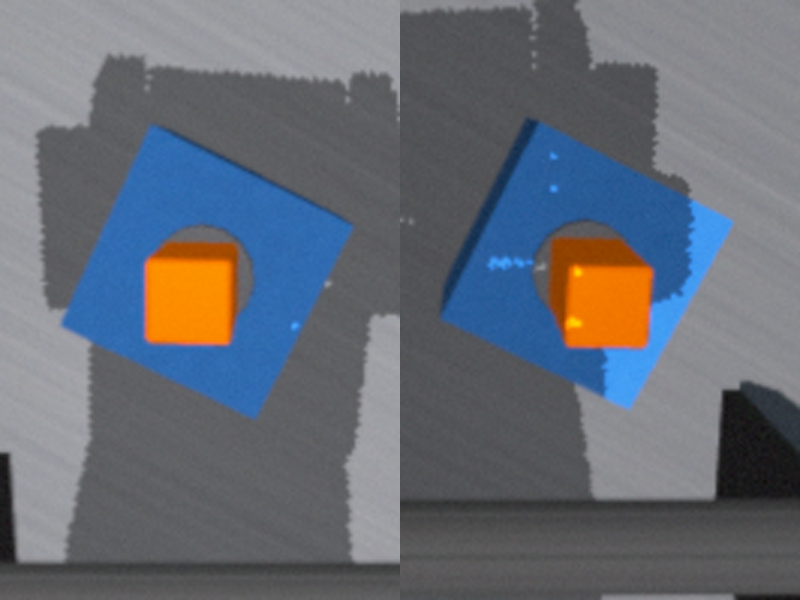

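Run:
```python
from h import *
a=load('w3');b=load('w4')
A=lambda x,y:(193+(x+.5)*.3325-.5,76+(y+.5)/3-.5)
B=lambda x,y:(261+(x-399.5)*.3325-.5,97+(y+.5)/3-.5)
H=[tri((a,A(*u)),(b,B(*v))) for u,v in zip([(145,260),(237,258),(234,344),(146,344)],[(568,267),(654,268),(648,348),(566,347)])]
S=[tri((a,A(*u)),(b,B(*v))) for u,v in zip([(152,125),(352,226),(257,418),(62,324)],[(538,120),(733,220),(630,408),(442,318)])]
for G,z in((H,137),(S,70)):
    for x,e in G: print(x.round(1),round(e[0],2))
    X=np.array([x for x,_ in G]);print('mean',X.mean(0).round(1))
    d=X[1]-X[0];d2=X[2]-X[3];d3=X[0]-X[3];d4=X[1]-X[2];print('ang',[np.degrees(np.arctan2(q[1],q[0])).round(1) for q in(d,d2,d3,d4)],[np.linalg.norm(q).round(1) for q in(d,d2,d3,d4)])
o=telemetry.get_obs();print('tool x az',np.degrees(np.arctan2(o['tcp_rot'][1,0],o['tcp_rot'][0,0])),o['eef_pos'])
```

```text
[539.5 320.6 135.8] 0.07
[552.2 297.  131.7] 0.65
[529.4 285.3 131.9] 0.14
[517.8 308.7 137. ] 0.19
mean [534.7 302.9 134.1]
ang [np.float64(-61.6), np.float64(-63.5), np.float64(28.8), np.float64(27.2)] [np.float64(27.2), np.float64(26.6), np.float64(24.8), np.float64(25.7)]
[573.2 344.9  64.8] 0.33
[577.2 265.5  69.9] 0.3
[497.7 260.2  67.9] 0.04
[494.  340.1  69.5] 0.32
mean [535.5 302.7  68. ]
ang [np.float64(-87.1), np.float64(-87.4), np.float64(3.5), np.float64(3.8)] [np.float64(79.6), np.float64(79.9), np.float64(79.4), np.float64(79.7)]
tool x az 29.26148046494447 [510.37949429 340.21430561 264.11799435]
```

Emit:
drive_tool:
  plan:
    - [0.022, 0.298, 0, 0, 0, 0.035]
    - [0.022, 0.298, 0, 0, 0, 0.035]
    - [0.022, 0.298, 0.3, 0, 0, 0.035]
    - [0.022, 0.298, 0.6, 0, 0, 0.035]
    - [0.022, 0.298, 0.8, 0, 0, 0.035]
    - [0.022, 0.298, 0.95, 0, 0, 0.035]
    - [0.022, 0.298, 1, 0, 0, 0.035]

```text
time: 5.2
eef_pos: [533.9, 302.4, 111.8]
tcp_rot: [[0.886, 0.464, -0.003], [0.464, -0.886, -0.002], [-0.003, 0.0, -1.0]]
wrist_force: [-0.2, -0.8, 0.1]
opening: 1.001
grip_force: 0.0
```

Emit:
drive_tool:
  plan:
    - [0, 0, 0.16, 0, 0, 0]
    - [0, 0, 0.16, 0, 0, 0]
    - [0, 0, 0.16, 0, 0, 0]

```text
time: 5.5
eef_pos: [535.3, 303.7, 91.0]
tcp_rot: [[0.885, 0.465, 0.0], [0.465, -0.885, 0.0], [0.0, -0.0, -1.0]]
wrist_force: [0.3, 0.1, -0.0]
opening: 1.0
grip_force: 0.0
```

Emit:
drive_tool:
  plan:
    - [0, 0, 0, 0, 0, 0]
    - [0, 0, 0, 0, 0, 0]
    - [0, 0, 0, 0, 0, 0]
    - [0, 0, 0, 0, 0, 0]
    - [0, 0, 0, 0, 0, 0]
    - [0, 0, 0, 0, 0, 0]
    - [0, 0, 0, 0, 0, 0]
    - [0, 0, 0, 0, 0, 0]
  hand: 0

```text
time: 6.3
eef_pos: [534.9, 303.9, 90.0]
tcp_rot: [[0.885, 0.465, -0.0], [0.465, -0.885, -0.0], [-0.0, 0.0, -1.0]]
wrist_force: [0.5, -0.4, 0.5]
opening: 0.33
grip_force: 0.0
```

Emit:
drive_tool:
  plan:
    - [0, 0, 0, 0, 0, 0]
    - [0, 0, 0, 0, 0, 0]
    - [0, 0, 0, 0, 0, 0]
    - [0, 0, 0, 0, 0, 0]
    - [0, 0, 0, 0, 0, 0]

```text
time: 6.8
eef_pos: [534.9, 303.9, 90.0]
tcp_rot: [[0.885, 0.465, -0.0], [0.465, -0.885, -0.0], [-0.0, -0.0, -1.0]]
wrist_force: [-0.3, 0.6, -0.4]
opening: 0.283
grip_force: 30.0
```

Emit:
drive_tool:
  plan:
    - [0, 0, -0.2, 0, 0, 0]
    - [0, 0, -0.4, 0, 0, 0]
    - [0, 0, -0.6, 0, 0, 0]
    - [0, 0, -0.8, 0, 0, 0]
    - [0, 0, -0.95, 0, 0, 0]
    - [0, 0, -0.95, 0, 0, 0]
    - [0, 0, -0.95, 0, 0, 0]

```text
time: 7.5
eef_pos: [534.7, 303.8, 232.1]
tcp_rot: [[0.885, 0.465, 0.0], [0.465, -0.885, 0.0], [0.0, 0.0, -1.0]]
wrist_force: [-0.8, 0.5, -1.6]
opening: 0.282
grip_force: 30.0
```

Run:
```python
from h import *
cap('wrist','w5');o=telemetry.get_obs();print({k:np.round(o[k],3).tolist() for k in('time','joint_positions','eef_pos','wrist_force','opening','grip_force')})
```

```text
{'time': 7.55, 'joint_positions': [0.479, 0.227, 1.901, 0.0, 1.015, 1.566], 'eef_pos': [534.342, 303.582, 231.328], 'wrist_force': [-0.429, 0.058, -1.831], 'opening': 0.282, 'grip_force': 30.0}
```

View pics/w5.png

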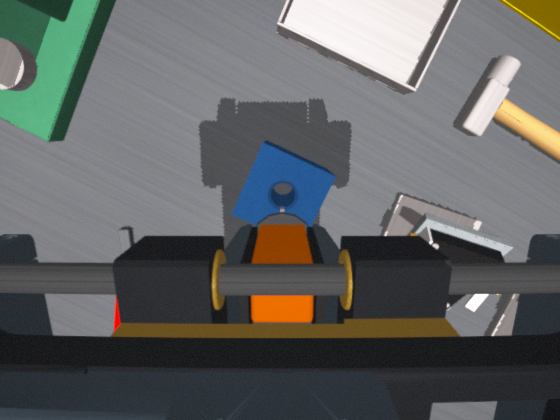

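The driver is held in line with the tool, with opening 0.282 (25.7 mm) and grip force 30 N. The stand hole at (283,192) is empty. I'll carry it over to the target jig.

Emit:
drive_tool:
  plan:
    - [-0.596, 0.876, 0, 0, 0, 0]
    - [-0.596, 0.876, 0, 0, 0, 0]
    - [-0.596, 0.876, 0, 0, 0, 0]
    - [-0.596, 0.876, 0, 0, 0, 0]

```text
time: 7.95
eef_pos: [515.2, 142.3, 230.7]
tcp_rot: [[0.886, 0.463, -0.003], [0.463, -0.886, -0.001], [-0.003, -0.0, -1.0]]
wrist_force: [0.1, -0.2, -0.3]
opening: 0.283
grip_force: 30.0
```

Emit:
drive_tool:
  plan:
    - [-0.596, 0.876, 0, 0, 0, 0]
    - [-0.596, 0.876, 0, 0, 0, 0]
    - [-0.596, 0.876, 0, 0, 0, 0]
    - [-0.596, 0.876, 0, 0, 0, 0]

```text
time: 8.35
eef_pos: [497.8, -15.1, 231.3]
tcp_rot: [[0.886, 0.463, -0.002], [0.463, -0.886, -0.0], [-0.002, -0.001, -1.0]]
wrist_force: [0.2, 0.2, -1.6]
opening: 0.281
grip_force: 30.0
```

Emit:
drive_tool:
  plan:
    - [-0.596, 0.876, 0, 0, 0, 0]
    - [-0.596, 0.876, 0, 0, 0, 0]
    - [-0.596, 0.876, 0, 0, 0, 0]
    - [-0.596, 0.876, 0, 0, 0, 0]

```text
time: 8.75
eef_pos: [480.4, -172.9, 231.6]
tcp_rot: [[0.886, 0.463, -0.001], [0.463, -0.886, 0.0], [-0.001, -0.001, -1.0]]
wrist_force: [-0.1, 0.8, -1.1]
opening: 0.281
grip_force: 30.0
```

Emit:
drive_tool:
  plan:
    - [-0.596, 0.876, 0, 0, 0, 0]
    - [-0.596, 0.876, 0, 0, 0, 0]
    - [-0.596, 0.876, 0, 0, 0, 0]
    - [-0.596, 0.876, 0, 0, 0, 0]
    - [-0.596, 0.876, 0, 0, 0, 0]

```text
time: 9.25
eef_pos: [462.8, -328.1, 231.4]
tcp_rot: [[0.886, 0.464, -0.001], [0.464, -0.886, 0.001], [-0.001, -0.002, -1.0]]
wrist_force: [1.1, 0.3, -0.8]
opening: 0.282
grip_force: 30.0
```

```bash
cat > goal.py <<'E'
from h import *
from scipy.spatial.transform import Rotation as Ro
yw=np.radians(10.2)
X=np.array([.75**.5*np.cos(yw),.75**.5*np.sin(yw),.5]);Y=np.array([-np.sin(yw),np.cos(yw),0]);n=np.cross(X,Y)
C=np.array([X,Y,n]).T
c=np.array([517.6,-319.4,74.0]);floor=c-5*n
def go(psi,above,dx=0.,dy=0.,tip=78,off=-.6):
    """tool pose with the tip `above` the slot floor, tool x at case angle psi deg; prints the row"""
    o=telemetry.get_obs();p=np.radians(psi)
    x=np.cos(p)*X+np.sin(p)*Y;R=np.array([x,np.cross(-n,x),-n]).T
    P=floor+dx*X+dy*Y+(above+tip)*n-off*x
    R0=o['tcp_rot'];s=R0.T@(P-o['eef_pos'])/150;w=Ro.from_matrix(R0.T@R).as_rotvec()/np.radians(45)
    tp=o['eef_pos']+R0[:,2]*tip+off*R0[:,0]
    print('row',s.round(3).tolist(),w.round(3).tolist(),'t',round(float(o['time']),2),'j',o['joint_positions'].round(2).tolist())
    a=np.degrees(np.arctan2(Y@R0[:,0],X@R0[:,0]))
    print('tip rel slot in case axes',(C.T@(tp-floor)).round(2),'psi',a.round(2),'tilt err',np.degrees(np.arccos(min(1,-n@R0[:,2]))).round(2),'F case',(C.T@o['wrist_force']).round(1),'T',(C.T@o['torque']).round(3),'open',round(float(o['opening']),3))
E
python3 - <<'E'
from goal import *
c5=load('w5');T=c5['E']@np.linalg.inv(np.array(c5['hand_eye']))
for q in((0,0,78),(-.6,0,78),(9,0,76),(8,0,78)):print(q,proj(c5,T[:3,:3]@np.array(q)+T[:3,3]))
go(51,45)
E
```

```text
(0, 0, 78) [281.51722914 216.7231266 ]
(-0.6, 0, 78) [281.51732831 217.47858755]
(9, 0, 76) [281.51532877 205.88160059]
(8, 0, 78) [281.51590668 206.56904893]
row [-0.022, -0.002, 0.366] [-0.382, 0.559, -0.729] t 9.25 j [-0.66, 0.15, 1.99, 0.0, 1.0, 0.43]
tip rel slot in case axes [ -8.89   1.08 101.76] psi 19.93 tilt err 30.06 F case [ 0.5  0.1 -1.3] T [ 0.027 -0.    -0.01 ] open 0.282
```

Emit:
drive_tool:
  plan:
    - [-0.022, 0, 0.05, -0.1, 0.14, -0.18]
    - [-0.022, 0, 0.1, -0.19, 0.28, -0.36]
    - [-0.022, 0, 0.2, -0.29, 0.42, -0.55]
    - [-0.022, -0.002, 0.366, -0.382, 0.559, -0.729]
    - [-0.022, -0.002, 0.366, -0.382, 0.559, -0.729]
    - [-0.022, -0.002, 0.366, -0.382, 0.559, -0.729]
    - [-0.022, -0.002, 0.366, -0.382, 0.559, -0.729]
    - [-0.022, -0.002, 0.366, -0.382, 0.559, -0.729]
    - [-0.022, -0.002, 0.366, -0.382, 0.559, -0.729]
    - [-0.022, -0.002, 0.366, -0.382, 0.559, -0.729]

```text
time: 10.25
eef_pos: [460.5, -328.2, 177.8]
tcp_rot: [[0.397, 0.775, 0.492], [0.862, -0.498, 0.089], [0.314, 0.389, -0.866]]
wrist_force: [0.3, -0.3, -0.6]
opening: 0.285
grip_force: 30.0
```

Run:
```python
from goal import *
go(51,12)
c=cap('wrist','w6')
print(proj(c,floor),proj(c,floor+5*n)); go(51,12)
x,y=[int(v) for v in proj(c,floor)];y0=max(0,y-75);x0=max(0,x-100);print(x0,y0)
cv2.imwrite('pics/crop3.png',cv2.resize(c['image'][y0:y0+150,x0:x0+200],(800,600),interpolation=cv2.INTER_CUBIC))
```

```text
row [-0.011, -0.004, 0.225] [-0.0, -0.0, 0.003] t 10.25 j [-0.87, 0.14, 2.2, 0.77, 0.67, -0.96]
tip rel slot in case axes [ 1.46  0.99 45.79] psi 51.13 tilt err 0.02 F case [-0.1 -0.4 -0.7] T [-0.018  0.312  0.063] open 0.285
[281.44528987 206.0429259 ] [281.44119615 207.3142943 ]
row [-0.01, -0.004, 0.226] [0.0, -0.0, 0.003] t 10.3 j [-0.87, 0.14, 2.2, 0.77, 0.67, -0.96]
tip rel slot in case axes [ 1.49  0.78 45.87] psi 51.14 tilt err 0.02 F case [-0.8 -0.8 -0.2] T [-0.059  0.333  0.049] open 0.285
181 131
```

View pics/crop3.png

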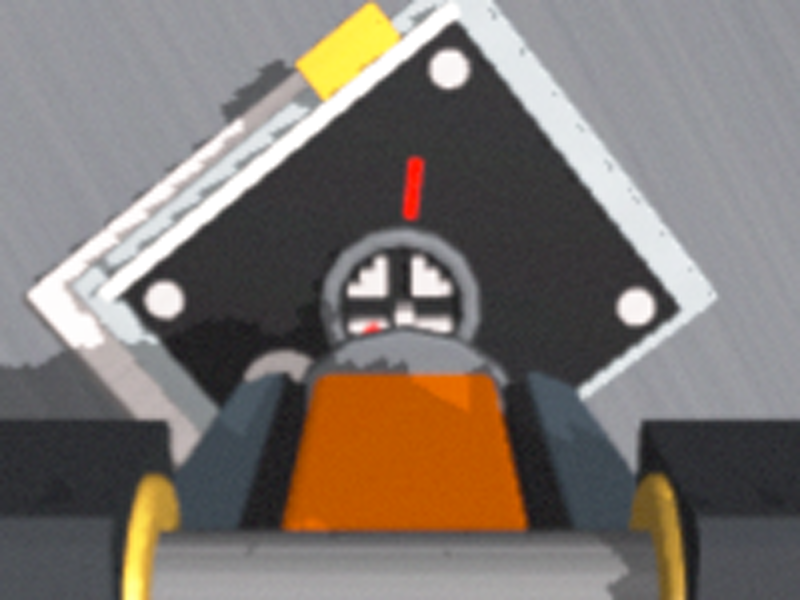

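The view shows the cross slots at crop (402,302), square to the tool axes as intended. The projection of the head centre matches to within 0.5 px, so I'll lower the bit.

Emit:
drive_tool:
  plan:
    - [-0.01, -0.004, 0.1, 0, 0, 0]
    - [-0.01, -0.004, 0.2, 0, 0, 0]
    - [-0.01, -0.004, 0.25, 0, 0, 0]
    - [-0.01, -0.004, 0.25, 0, 0, 0]
    - [-0.01, -0.004, 0.25, 0, 0, 0]

```text
time: 10.8
eef_pos: [477.5, -326.6, 144.8]
tcp_rot: [[0.397, 0.775, 0.493], [0.862, -0.498, 0.089], [0.314, 0.39, -0.866]]
wrist_force: [0.1, 0.5, -1.2]
opening: 0.284
grip_force: 30.0
```

Emit:
drive_tool:
  plan:
    - [0, 0, 0.01, 0, 0, 0]
    - [0, 0, 0.02, 0, 0, 0]
    - [0, 0, 0.03, 0, 0, 0]
    - [0, 0, 0.035, 0, 0, 0]
    - [0, 0, 0.035, 0, 0, 0]

```text
time: 11.3
eef_pos: [479.9, -326.2, 139.9]
tcp_rot: [[0.397, 0.774, 0.493], [0.862, -0.498, 0.089], [0.314, 0.39, -0.866]]
wrist_force: [-0.4, -0.2, -1.0]
opening: 0.287
grip_force: 30.0
```

```bash
python3 -c "
from goal import *
go(51,0)"
```

```text
row [0.005, 0.001, 0.021] [0.001, -0.0, 0.003] t 11.3 j [-0.84, 0.23, 2.19, 0.85, 0.6, -1.03]
tip rel slot in case axes [-0.53 -0.51  3.2 ] psi 51.12 tilt err 0.04 F case [-0.9 -0.1 -0.7] T [-0.042  0.377  0.04 ] open 0.287
```

Emit:
drive_tool:
  plan:
    - [0.003, 0.001, 0.007, 0, 0, 0]
    - [0.003, 0.001, 0.014, 0, 0, 0]
    - [0.003, 0.001, 0.02, 0, 0, 0]
    - [0.003, 0.001, 0.024, 0, 0, 0]
    - [0.003, 0.001, 0.024, 0, 0, 0]
    - [0.003, 0.001, 0.024, 0, 0, 0]

```text
time: 11.9
eef_pos: [481.9, -325.6, 137.3]
tcp_rot: [[0.397, 0.774, 0.493], [0.863, -0.498, 0.089], [0.314, 0.39, -0.866]]
wrist_force: [-7.5, 1.2, 7.4]
opening: 0.284
grip_force: 30.0
```

```bash
python3 -c "
from goal import *
go(51,0)"
```

```text
row [0.002, -0.001, -0.001] [0.001, -0.001, 0.003] t 11.9 j [-0.83, 0.24, 2.19, 0.86, 0.59, -1.03]
tip rel slot in case axes [-0.03 -0.31 -0.09] psi 51.14 tilt err 0.05 F case [-2.5  2.5 10. ] T [0.444 0.85  0.018] open 0.284
```

The bit is seated on the slot floor, with 10 N axial force and the tip at -0.09 mm. Turning clockwise now.

Emit:
drive_tool:
  plan:
    - [0, 0, 0.001, 0, 0, 0.09]
    - [0, 0, 0.002, 0, 0, 0.18]
    - [0, 0, 0.002, 0, 0, 0.27]
    - [0, 0, 0.002, 0, 0, 0.36]
    - [0, 0, 0.002, 0, 0, 0.45]
    - [0, 0, 0.002, 0, 0, 0.54]
    - [0, 0, 0.002, 0, 0, 0.63]
    - [0, 0, 0.002, 0, 0, 0.72]
    - [0, 0, 0.002, 0, 0, 0.81]
    - [0, 0, 0.002, 0, 0, 0.9]
    - [0, 0, 0.002, 0, 0, 0.9]

```text
time: 13.0
eef_pos: [481.9, -325.8, 137.1]
tcp_rot: [[0.805, 0.329, 0.493], [0.33, -0.94, 0.088], [0.492, 0.092, -0.866]]
wrist_force: [-12.4, -0.9, 13.1]
opening: 0.281
grip_force: 30.0
```

```bash
python3 -c "
from goal import *
go(10.5,0)"
```

```text
row [0.003, -0.0, -0.001] [0.001, -0.001, 0.0] t 13.0 j [-0.83, 0.24, 2.19, 0.86, 0.59, -0.32]
tip rel slot in case axes [-0.39 -0.14 -0.19] psi 10.52 tilt err 0.05 F case [-4.1  1.3 17.6] T [0.479 1.473 0.091] open 0.281
```

Emit:
drive_tool:
  plan:
    - [0.002, 0, 0, 0, 0, 0.1]
    - [0.003, 0, 0, 0, 0, 0.2]
    - [0.003, 0, 0, 0, 0, 0.3]
    - [0.003, 0, 0, 0, 0, 0.4]
    - [0.003, 0, 0, 0, 0, 0.5]
    - [0.003, 0, 0, 0, 0, 0.6]
    - [0.003, 0, 0, 0, 0, 0.7]
    - [0.003, 0, 0, 0, 0, 0.8]
    - [0.003, 0, 0, 0, 0, 0.9]
    - [0.003, 0, 0, 0, 0, 1]
    - [0.003, 0, 0, 0, 0, 1]

```text
time: 14.1
eef_pos: [482.0, -325.8, 137.1]
tcp_rot: [[0.802, -0.337, 0.492], [-0.431, -0.898, 0.088], [0.413, -0.283, -0.866]]
wrist_force: [-15.2, -1.4, 11.6]
opening: 0.283
grip_force: 30.0
```

```bash
python3 -c "
from goal import *
go(-34.5,0)"
```

```text
row [0.003, 0.001, -0.001] [0.001, -0.001, -0.0] t 14.1 j [-0.83, 0.24, 2.19, 0.86, 0.59, 0.46]
tip rel slot in case axes [-0.26  0.28 -0.22] psi -34.5 tilt err 0.05 F case [-7.4  1.3 17.6] T [0.217 2.255 0.062] open 0.283
```

Emit:
drive_tool:
  plan:
    - [-0.002, 0.001, 0, 0, 0, 0.1]
    - [-0.003, 0.002, 0, 0, 0, 0.2]
    - [-0.003, 0.002, 0, 0, 0, 0.3]
    - [-0.003, 0.002, 0, 0, 0, 0.4]
    - [-0.003, 0.002, 0, 0, 0, 0.5]
    - [-0.003, 0.002, 0, 0, 0, 0.6]
    - [-0.003, 0.002, 0, 0, 0, 0.7]
    - [-0.003, 0.002, 0, 0, 0, 0.8]
    - [-0.003, 0.002, 0, 0, 0, 0.9]
    - [-0.003, 0.002, 0, 0, 0, 1]
    - [-0.003, 0.002, 0, 0, 0, 1]

```text
time: 15.2
eef_pos: [481.6, -325.7, 136.9]
tcp_rot: [[0.329, -0.806, 0.493], [-0.94, -0.33, 0.088], [0.092, -0.492, -0.866]]
wrist_force: [-14.1, -0.9, 12.0]
opening: 0.281
grip_force: 30.0
```

```bash
python3 -c "
from goal import *
go(-90,0)"
```

```text
row [0.005, -0.0, -0.001] [-0.0, -0.001, 0.233] t 15.2 j [-0.83, 0.24, 2.19, 0.86, 0.59, 1.25]
tip rel slot in case axes [-0.26  0.74 -0.21] psi -79.5 tilt err 0.03 F case [-6.2  1.6 17.4] T [0.577 1.781 0.032] open 0.281
```

Emit:
drive_tool:
  plan:
    - [0.002, 0, 0, 0, 0, 0.08]
    - [0.003, 0, 0, 0, 0, 0.16]
    - [0.003, 0, 0, 0, 0, 0.24]
    - [0.003, 0, 0, 0, 0, 0.3]
    - [0.003, 0, 0, 0, 0, 0.35]
    - [0.003, 0, 0, 0, 0, 0.35]

```text
time: 15.8
eef_pos: [481.6, -325.7, 136.8]
tcp_rot: [[0.1, -0.865, 0.492], [-0.994, -0.064, 0.089], [-0.045, -0.498, -0.866]]
wrist_force: [-15.8, 0.6, 13.8]
opening: 0.284
grip_force: 30.0
```

```bash
python3 -c "
from goal import *
go(-90,0)"
```

```text
row [0.005, -0.002, -0.002] [-0.0, 0.001, -0.115] t 15.8 j [-0.83, 0.24, 2.19, 0.86, 0.59, 1.52]
tip rel slot in case axes [-0.18  0.8  -0.28] psi -95.17 tilt err 0.03 F case [-6.5  3.3 19.7] T [1.09 1.9  0.03] open 0.284
```

Emit:
drive_tool:
  plan:
    - [0, 0, 0, 0, 0, 0.05]
    - [0, 0, 0, 0, 0, 0.1]
    - [0, 0, 0, 0, 0, 0.1]

```text
time: 16.1
eef_pos: [481.6, -325.8, 136.9]
tcp_rot: [[0.032, -0.87, 0.492], [-0.996, 0.014, 0.089], [-0.084, -0.493, -0.866]]
wrist_force: [-16.2, 1.6, 13.6]
opening: 0.284
grip_force: 30.0
```

```bash
python3 -c "
from goal import *
go(-90,0)"
```

```text
row [0.005, -0.002, -0.002] [-0.0, 0.001, -0.215] t 16.1 j [-0.83, 0.24, 2.19, 0.86, 0.59, 1.6]
tip rel slot in case axes [-0.11  0.75 -0.25] psi -99.67 tilt err 0.03 F case [-6.8  4.4 19.6] T [1.182 1.93  0.023] open 0.284
```

Run:
```python
from goal import *
c=cap('wrist','w7');s=cap('side','s7');t=cap('top','t7')
o=np.zeros((600,800,3),np.uint8)
for i,(k,w) in enumerate(((c,110),(s,44),(t,44))):
    x,y=[int(v) for v in proj(k,floor)];h=w*3//4;y0=max(0,y-h//2);x0=max(0,x-w//2);print(i,x0,y0)
    im=cv2.resize(k['image'][y0:y0+h,x0:x0+w],(400,300),interpolation=cv2.INTER_CUBIC);r0,c0=divmod(i,2);o[r0*300:r0*300+300,c0*400:c0*400+400]=im
cv2.imwrite('pics/crop4.png',o)
```

```text
0 225 176
1 313 163
2 357 194
```

View pics/crop4.png

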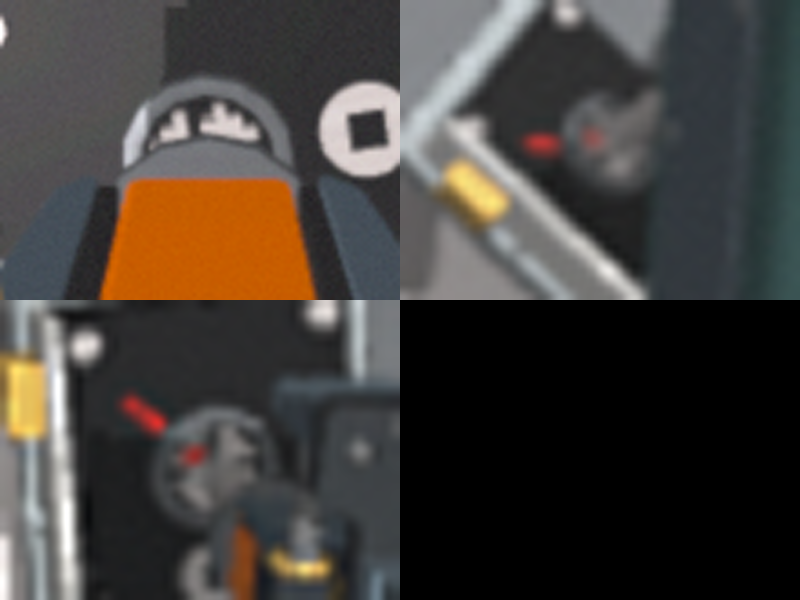

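The dot now sits almost at the tick: top crop dot (193,455), tick end (163,432). It is still a few degrees short because of the slot play, so I'll keep turning to the stop.

Emit:
drive_tool:
  plan:
    - [0, 0, 0, 0, 0, 0.05]
    - [0, 0, 0, 0, 0, 0.1]
    - [0, 0, 0, 0, 0, 0.1]

```text
time: 16.55
eef_pos: [481.7, -325.5, 137.0]
tcp_rot: [[-0.036, -0.87, 0.492], [-0.992, 0.092, 0.09], [-0.123, -0.485, -0.866]]
wrist_force: [-13.7, 2.5, 14.8]
opening: 0.289
grip_force: 30.0
```

```bash
python3 -c "
from goal import *
go(-90,0)"
```

```text
row [0.006, -0.002, -0.002] [-0.001, 0.001, -0.315] t 16.55 j [-0.83, 0.24, 2.19, 0.86, 0.6, 1.68]
tip rel slot in case axes [ 0.18  0.99 -0.27] psi -104.16 tilt err 0.07 F case [-3.9  4.9 19.3] T [1.501 1.347 0.137] open 0.289
```

Emit:
drive_tool:
  plan:
    - [0, 0, 0, 0, 0, 0.05]
    - [0, 0, 0, 0, 0, 0.1]
    - [0, 0, 0, 0, 0, 0.1]

```text
time: 16.85
eef_pos: [481.7, -325.5, 137.0]
tcp_rot: [[-0.104, -0.864, 0.492], [-0.982, 0.169, 0.09], [-0.161, -0.474, -0.866]]
wrist_force: [-14.7, 2.2, 13.6]
opening: 0.285
grip_force: 30.0
```

```bash
python3 -c "
from goal import *
go(-90,0)"
```

```text
row [0.006, -0.002, -0.002] [-0.0, 0.001, -0.414] t 16.85 j [-0.83, 0.24, 2.19, 0.86, 0.6, 1.76]
tip rel slot in case axes [ 0.23  1.01 -0.25] psi -108.63 tilt err 0.07 F case [-5.4  4.8 18.8] T [1.506 1.358 0.365] open 0.285
```

Torque jumped to 0.37 N m, which looks like the stop. I'll turn a little more and check by picture.

Emit:
drive_tool:
  plan:
    - [0, 0, 0, 0, 0, 0.03]
    - [0, 0, 0, 0, 0, 0.06]
    - [0, 0, 0, 0, 0, 0.06]
    - [0, 0, 0, 0, 0, 0.06]

```text
time: 17.25
eef_pos: [481.8, -325.4, 137.0]
tcp_rot: [[-0.143, -0.859, 0.492], [-0.973, 0.214, 0.09], [-0.182, -0.466, -0.866]]
wrist_force: [-13.8, 3.7, 15.8]
opening: 0.284
grip_force: 30.0
```

Run:
```python
from goal import *
go(-90,0)
t=cap('top','t8');s=cap('side','s8')
def red(k,w=30):
    x,y=[int(v) for v in proj(k,floor)];y0=y-w;x0=x-w;im=k['image'][y0:y+w,x0:x+w].astype(int)
    m=((im[...,2]-np.maximum(im[...,1],im[...,0]))>35).astype(np.uint8)
    N,l,st,ce=cv2.connectedComponentsWithStats(m);W=(im[...,2]-im[...,1]).clip(0)
    for i in range(1,N):
        q=l==i;yy,xx=np.nonzero(q);w_=W[q];print(st[i,4],((xx*w_).sum()/w_.sum()+x0).round(2),((yy*w_).sum()/w_.sum()+y0).round(2))
for k in('top0','t7','t8','side0','s7','s8'):
    c=load(k);print(k,'pred home dot',proj(c,floor+5*n+8.5*(X+Y)/2**.5).round(2),'tick mid',proj(c,floor-n+25*(X+Y)/2**.5).round(2));red(c)
```

```text
row [0.007, -0.002, -0.002] [-0.0, 0.002, -0.472] t 17.25 j [-0.83, 0.24, 2.19, 0.86, 0.6, 1.8]
tip rel slot in case axes [ 0.33  1.12 -0.28] psi -111.25 tilt err 0.08 F case [-3.3  6.1 20.1] T [1.693 1.156 0.501] open 0.284
top0 pred home dot [377.8  209.32] tick mid [372.43 204.94]
28 359.61 204.46
13 372.47 206.2
6 381.13 215.26
t7 pred home dot [377.8  209.32] tick mid [372.43 204.94]
27 359.64 204.55
13 372.47 206.2
5 377.81 210.49
18 383.31 222.98
2 391.49 223.0
6 391.15 234.16
t8 pred home dot [377.8  209.32] tick mid [372.43 204.94]
27 359.64 204.55
13 372.28 206.06
4 378.01 210.32
58 384.48 223.92
16 392.26 232.98
side0 pred home dot [333.62 178.29] tick mid [328.18 178.82]
7 328.19 178.37
5 338.4 179.75
5 320.98 182.19
4 320.52 184.52
s7 pred home dot [333.62 178.29] tick mid [328.18 178.82]
8 328.31 178.4
2 333.59 178.0
3 320.0 181.33
4 321.5 185.27
s8 pred home dot [333.62 178.29] tick mid [328.18 178.82]
6 328.01 178.4
1 334.0 178.0
5 320.08 184.08
2 320.5 181.5
```

The red dot is at (378.0,210.3) in the top view. The home position projects to (377.8,210.5) once corrected by the tick's offset. Torque is 0.50 N m against the stop with the bit 0.3 mm into the floor, so the screw is home. I'll ease the torque back within the slot play and withdraw along the axis.

Emit:
drive_tool:
  plan:
    - [0, 0, 0, 0, 0, -0.1]
    - [0, 0, 0, 0, 0, -0.2]
    - [0, 0, 0, 0, 0, -0.3]
    - [0, 0, 0, 0, 0, -0.3]
    - [0, 0, 0, 0, 0, -0.3]

```text
time: 17.85
eef_pos: [482.0, -325.8, 137.1]
tcp_rot: [[0.06, -0.868, 0.493], [-0.996, -0.018, 0.089], [-0.068, -0.496, -0.866]]
wrist_force: [-11.8, 1.6, 13.3]
opening: 0.287
grip_force: 30.0
```

Emit:
drive_tool:
  plan:
    - [0, 0, -0.02, 0, 0, 0]
    - [0, 0, -0.05, 0, 0, 0]
    - [0, 0, -0.1, 0, 0, 0]
    - [0, 0, -0.3, 0, 0, 0]
    - [0, 0, -0.6, 0, 0, 0]
    - [0, 0, -0.7, 0, 0, 0]
    - [0, 0, -0.7, 0, 0, 0]
    - [0, 0, -0.7, 0, 0, 0]

```text
time: 18.65
eef_pos: [430.5, -335.1, 227.1]
tcp_rot: [[0.059, -0.868, 0.493], [-0.996, -0.018, 0.088], [-0.068, -0.496, -0.866]]
wrist_force: [0.2, 0.1, -1.1]
opening: 0.285
grip_force: 30.0
```

```bash
cat > stand.py <<'E'
from h import *
from scipy.spatial.transform import Rotation as Ro
def vert(P):
    o=telemetry.get_obs();R0=o['tcp_rot'];d=np.array([0,0,-1.]);w=np.cross(R0[:,2],d);s=np.linalg.norm(w);ang=np.arctan2(s,R0[:,2]@d)
    rv=w/s*ang if s>1e-9 else w
    # driver axis offset -0.6 along tool x
    R1=Ro.from_rotvec(rv).as_matrix()@R0
    P=np.array(P,float)-R1@[-.6,0,0]
    print('row',(R0.T@(P-o['eef_pos'])/150).round(3).tolist(),(R0.T@rv/np.radians(45)).round(4).tolist(),'pos',o['eef_pos'].round(1),'t',round(float(o['time']),2),'j',o['joint_positions'].round(2).tolist(),'F',o['wrist_force'].round(1),'R',R0.round(3).tolist())
E
python3 - <<'E'
from goal import *
go(-90,0)
from stand import vert
vert((452,-331,235))
c=cap('wrist','w9');cap('top','t9');cap('side','s9')
x,y=[int(v) for v in proj(c,floor+5*n)];y0=max(0,y-75);x0=max(0,x-100);print(x0,y0)
cv2.imwrite('pics/crop5.png',cv2.resize(c['image'][y0:y0+150,x0:x0+200],(800,600),interpolation=cv2.INTER_CUBIC))
E
```

```text
row [0.004, -0.001, 0.692] [-0.001, -0.0, -0.174] t 18.65 j [-0.93, 0.04, 2.21, 0.69, 0.77, 1.7]
tip rel slot in case axes [2.0000e-02 5.7000e-01 1.0381e+02] psi -97.85 tilt err 0.05 F case [-0.4  0.1 -1. ] T [ 0.117  0.403 -0.076] open 0.285
row [-0.018, -0.151, 0.027] [-0.6615, 0.0908, 0.0] pos [ 430.5 -335.1  227.1] t 18.65 j [-0.93, 0.04, 2.21, 0.69, 0.77, 1.7] F [ 0.2  0.1 -1.1] R [[0.059, -0.868, 0.493], [-0.996, -0.018, 0.088], [-0.068, -0.496, -0.866]]
181 118
```

View pics/crop5.png

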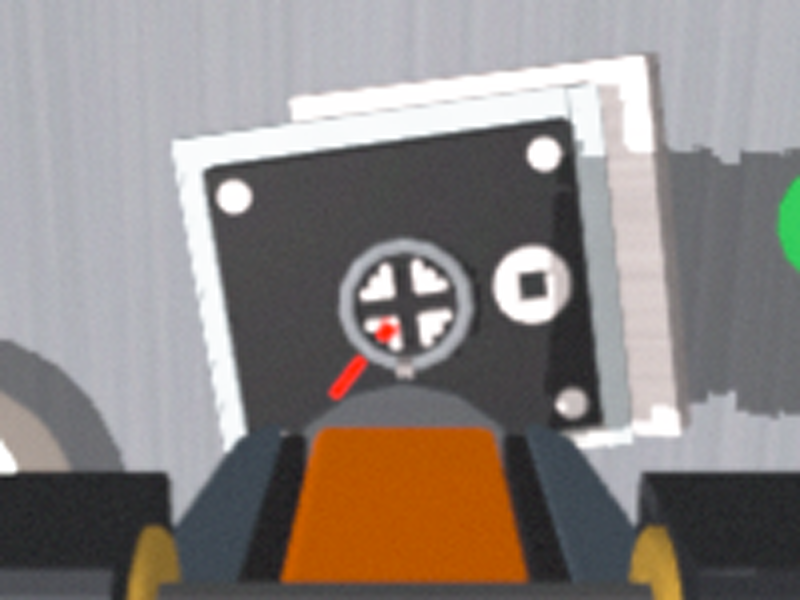

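Run:
```python
from goal import *
c=load('w9');x0,y0=181,118
hsv=c['image'].astype(int);m=((hsv[...,2]-np.maximum(hsv[...,1],hsv[...,0]))>60).astype(np.uint8)
N,l,st,ce=cv2.connectedComponentsWithStats(m)
def pl(u,h,cc):
    o,v=ray(c,u);q=o+v*((cc+h*n-o)@n)/(v@n)-cc;return np.degrees(np.arctan2(q@Y,q@X)).round(1),np.hypot(q@Y,q@X).round(1)
top=floor+5*n
o,v=ray(c,(x0+(405.5)/4-.5,y0+303.5/4-.5));cc=o+v*((top-o)@n)/(v@n);print('centre err',(C.T@(cc-top)).round(2))
for i in range(1,N):
    if st[i,4]>4 and x0<ce[i][0]<x0+200 and y0<ce[i][1]<y0+150: print(st[i,4],ce[i],'dot/tick',pl(ce[i],0,cc),pl(ce[i],-6,cc))
# slot edges: dark pixel cross orientation via gradient on head
q=[];
for r_ in(6,7,8):
  for a in range(0,360,1):
    p=proj(c,cc+r_*(np.cos(np.radians(a))*X+np.sin(np.radians(a))*Y));q.append((a,cv2.getRectSubPix(c['image'],(1,1),tuple(map(float,p)))[0,0,1]))
q=np.array(q,float);s=np.angle(((255-q[:,1])*np.exp(4j*np.radians(q[:,0]))).sum());print('slot angle mod 90:',np.degrees(s)/4)
```

```text
centre err [-0.68 -0.26 -0.  ]
26 [277.26923077 200.30769231] dot/tick (np.float64(49.0), np.float64(8.9)) (np.float64(52.6), np.float64(10.1))
52 [267.44230769 211.94230769] dot/tick (np.float64(44.8), np.float64(25.4)) (np.float64(46.3), np.float64(26.8))
2052 [281.61647173 245.04434698] dot/tick (np.float64(81.9), np.float64(57.6)) (np.float64(81.9), np.float64(59.8))
slot angle mod 90: -0.6435560084123653
```

Emit:
drive_tool:
  plan:
    - [0, 0, -0.03, -0.1, 0.014, 0]
    - [-0.018, -0.151, 0.027, -0.3, 0.041, 0]
    - [-0.018, -0.151, 0.027, -0.5, 0.07, 0]
    - [-0.018, -0.151, 0.027, -0.6615, 0.0908, 0]
    - [-0.018, -0.151, 0.027, -0.6615, 0.0908, 0]
    - [-0.018, -0.151, 0.027, -0.6615, 0.0908, 0]
    - [-0.018, -0.151, 0.027, -0.6615, 0.0908, 0]

```text
time: 19.5
eef_pos: [451.4, -331.1, 234.4]
tcp_rot: [[0.042, -0.999, 0.001], [-0.999, -0.042, 0.002], [-0.002, -0.001, -1.0]]
wrist_force: [-0.1, 0.1, -0.7]
opening: 0.287
grip_force: 30.0
```

Run:
```python
from stand import *
vert((535,302.9,235))
```

```text
row [-4.196, -0.733, 0.007] [-0.0017, 0.003, 0.0] pos [ 451.4 -331.1  234.4] t 19.5 j [-0.68, 0.13, 2.01, 0.0, 1.0, 2.42] F [-0.1  0.1 -0.7] R [[0.042, -0.999, 0.001], [-0.999, -0.042, 0.002], [-0.002, -0.001, -1.0]]
```

Slot angle is -0.6° mod 90 with the dot at the tick, so the screw is fully home. I'll return to the stand, first unwinding the wrist by 90° to keep joint 6 in range.

Emit:
drive_tool:
  plan:
    - [0, 0, 0, 0, 0, -1]
    - [0, 0, 0, 0, 0, -1]
    - [0, 0, 0, 0, 0, -1]
    - [0, 0, 0, 0, 0, -1]
    - [0, 0, 0, 0, 0, -1]
    - [0, 0, 0, 0, 0, -1]

```text
time: 20.1
eef_pos: [450.9, -331.8, 235.1]
tcp_rot: [[0.739, -0.674, 0.002], [-0.674, -0.739, 0.001], [0.0, -0.002, -1.0]]
wrist_force: [-0.2, -0.0, -1.5]
opening: 0.285
grip_force: 30.0
```

Emit:
drive_tool:
  plan:
    - [0, 0, 0, 0, 0, -1]
    - [0, 0, 0, 0, 0, -1]
    - [0, 0, 0, 0, 0, -1]
    - [0, 0, 0, 0, 0, -1]
    - [0, 0, 0, 0, 0, -1]
    - [0, 0, 0, 0, 0, -1]

```text
time: 20.7
eef_pos: [450.8, -331.8, 235.1]
tcp_rot: [[0.999, 0.046, 0.002], [0.046, -0.999, 0.001], [0.002, -0.001, -1.0]]
wrist_force: [0.6, 0.5, -1.8]
opening: 0.283
grip_force: 30.0
```

Emit:
drive_tool:
  plan:
    - [0.147, -0.84, 0, 0, 0, 0]
    - [0.147, -0.84, 0, 0, 0, 0]
    - [0.147, -0.84, 0, 0, 0, 0]

```text
time: 21.0
eef_pos: [467.5, -202.7, 235.0]
tcp_rot: [[0.999, 0.04, 0.001], [0.04, -0.999, 0.002], [0.001, -0.002, -1.0]]
wrist_force: [-0.3, -0.5, -0.7]
opening: 0.286
grip_force: 30.0
```

Emit:
drive_tool:
  plan:
    - [0.147, -0.84, 0, 0, 0, 0]
    - [0.147, -0.84, 0, 0, 0, 0]
    - [0.147, -0.84, 0, 0, 0, 0]

```text
time: 21.3
eef_pos: [484.6, -75.8, 235.2]
tcp_rot: [[0.999, 0.041, 0.001], [0.041, -0.999, 0.002], [0.001, -0.002, -1.0]]
wrist_force: [0.0, -0.2, -2.0]
opening: 0.284
grip_force: 30.0
```

Emit:
drive_tool:
  plan:
    - [0.147, -0.84, 0, 0, 0, 0]
    - [0.147, -0.84, 0, 0, 0, 0]
    - [0.147, -0.84, 0, 0, 0, 0]

```text
time: 21.6
eef_pos: [501.7, 50.9, 235.2]
tcp_rot: [[0.999, 0.041, 0.001], [0.041, -0.999, 0.003], [0.001, -0.002, -1.0]]
wrist_force: [1.4, -1.4, -1.3]
opening: 0.283
grip_force: 30.0
```

Emit:
drive_tool:
  plan:
    - [0.147, -0.84, 0, 0, 0, 0]
    - [0.147, -0.84, 0, 0, 0, 0]
    - [0.147, -0.84, 0, 0, 0, 0]

```text
time: 21.9
eef_pos: [518.8, 177.6, 235.3]
tcp_rot: [[0.999, 0.042, 0.0], [0.042, -0.999, 0.003], [0.001, -0.003, -1.0]]
wrist_force: [0.7, -0.2, -0.8]
opening: 0.284
grip_force: 30.0
```

Emit:
drive_tool:
  plan:
    - [0.147, -0.84, 0, 0, 0, 0]
    - [0.147, -0.84, 0, 0, 0, 0]
    - [0.147, -0.84, 0, 0, 0, 0]
    - [0.147, -0.84, 0, 0, 0, 0]
    - [0.147, -0.84, 0, 0, 0, 0]
    - [0.147, -0.84, 0, 0, 0, 0]

```text
time: 22.5
eef_pos: [535.8, 300.8, 235.2]
tcp_rot: [[0.999, 0.04, -0.001], [0.04, -0.999, 0.0], [-0.001, -0.0, -1.0]]
wrist_force: [0.5, 0.1, -0.6]
opening: 0.282
grip_force: 30.0
```

Run:
```python
from stand import *
vert((535,302.9,165))
vert((535,302.9,89))
c=cap('wrist','w10')
print(proj(c,(535,302.9,70)))
cv2.imwrite('pics/crop6.png',cv2.resize(c['image'][80:350,100:460],(800,600)))
```

```text
row [-0.0, -0.014, 0.468] [-0.0006, 0.0009, 0.0] pos [535.8 300.8 235.2] t 22.5 j [0.47, 0.22, 1.9, 0.0, 1.02, 2.0] F [ 0.5  0.1 -0.6] R [[0.999, 0.04, -0.001], [0.04, -0.999, 0.0], [-0.001, -0.0, -1.0]]
row [0.0, -0.014, 0.975] [-0.0006, 0.0009, 0.0] pos [535.8 300.8 235.2] t 22.5 j [0.47, 0.22, 1.9, 0.0, 1.02, 2.0] F [ 0.5  0.1 -0.6] R [[0.999, 0.04, -0.001], [0.04, -0.999, 0.0], [-0.001, -0.0, -1.0]]
[279.28659827 195.48690529]
```

View pics/crop6.png

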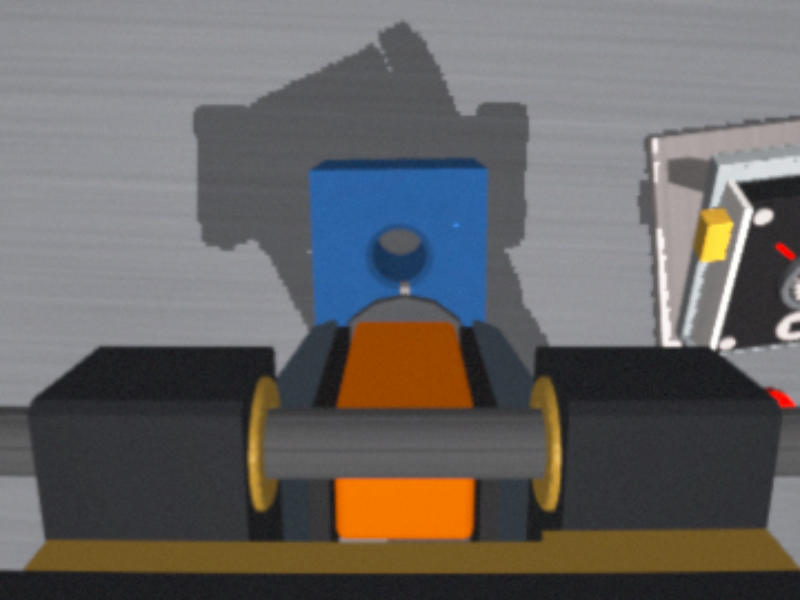

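The stand hole is at (279.6,194.3), 1.2 px from the prediction. The driver looks straight in the grip, so I'll lower it.

Emit:
drive_tool:
  plan:
    - [0.002, -0.014, 0.15, 0, 0, 0]
    - [0.002, -0.014, 0.35, 0, 0, 0]
    - [0.002, -0.014, 0.5, 0, 0, 0]
    - [0.002, -0.014, 0.58, 0, 0, 0]
    - [0.002, -0.014, 0.64, 0, 0, 0]
    - [0.002, -0.014, 0.68, 0, 0, 0]
    - [0.002, -0.014, 0.68, 0, 0, 0]

```text
time: 23.25
eef_pos: [536.3, 304.2, 133.4]
tcp_rot: [[0.999, 0.041, -0.0], [0.041, -0.999, -0.0], [-0.0, 0.0, -1.0]]
wrist_force: [-0.6, -0.9, -1.4]
opening: 0.286
grip_force: 30.0
```

Emit:
drive_tool:
  plan:
    - [0, 0, 0.06, 0, 0, 0]
    - [0, 0, 0.12, 0, 0, 0]
    - [0, 0, 0.18, 0, 0, 0]
    - [0, 0, 0.22, 0, 0, 0]
    - [0, 0, 0.25, 0, 0, 0]
    - [0, 0, 0.26, 0, 0, 0]
    - [0, 0, 0.26, 0, 0, 0]

```text
time: 23.95
eef_pos: [536.2, 304.4, 94.3]
tcp_rot: [[0.999, 0.041, -0.0], [0.041, -0.999, -0.0], [-0.0, 0.0, -1.0]]
wrist_force: [-0.6, 0.4, -0.8]
opening: 0.288
grip_force: 30.0
```

Run:
```python
from stand import *
vert((535,302.9,89))
```

```text
row [-0.005, 0.009, 0.035] [0.0002, 0.0004, -0.0] pos [536.2 304.4  94.3] t 23.95 j [0.48, 0.41, 1.95, -0.0, 0.78, 2.01] F [-0.6  0.4 -0.8] R [[0.999, 0.041, -0.0], [0.041, -0.999, -0.0], [-0.0, 0.0, -1.0]]
```

Emit:
drive_tool:
  plan:
    - [-0.003, 0.008, 0.01, 0, 0, 0]
    - [-0.003, 0.008, 0.02, 0, 0, 0]
    - [-0.003, 0.008, 0.028, 0, 0, 0]
    - [-0.003, 0.008, 0.033, 0, 0, 0]
    - [-0.003, 0.008, 0.033, 0, 0, 0]

```text
time: 24.45
eef_pos: [535.9, 303.2, 90.0]
tcp_rot: [[0.999, 0.041, -0.0], [0.041, -0.999, -0.0], [-0.0, 0.0, -1.0]]
wrist_force: [-2.7, -2.2, 5.9]
opening: 0.283
grip_force: 30.0
```

The flange is seated at TCP z=90.0, the same as at pick-up, with 6 N contact. Releasing now, then retreating.

Emit:
drive_tool:
  plan:
    - [0, 0, 0, 0, 0, 0]
    - [0, 0, 0, 0, 0, 0]
    - [0, 0, 0, 0, 0, 0]
    - [0, 0, 0, 0, 0, 0]
    - [0, 0, 0, 0, 0, 0]
    - [0, 0, 0, 0, 0, 0]
    - [0, 0, 0, 0, 0, 0]
    - [0, 0, 0, 0, 0, 0]
  hand: 0.9

```text
time: 25.25
eef_pos: [535.9, 303.1, 89.6]
tcp_rot: [[0.999, 0.041, -0.0], [0.041, -0.999, -0.0], [-0.0, 0.0, -1.0]]
wrist_force: [-1.0, -0.3, -0.2]
opening: 0.893
grip_force: 0.0
```

Emit:
drive_tool:
  plan:
    - [0, 0, -0.1, 0, 0, 0]
    - [0, 0, -0.2, 0, 0, 0]
    - [0, 0, -0.4, 0, 0, 0]
    - [0, 0, -0.6, 0, 0, 0]
    - [0, 0, -0.8, 0, 0, 0]
    - [0, 0, -1, 0, 0, 0]
    - [0, 0, -1, 0, 0, 0]
    - [0, 0, -1, 0, 0, 0]

```text
time: 26.05
eef_pos: [536.2, 303.3, 241.2]
tcp_rot: [[0.999, 0.041, 0.002], [0.041, -0.999, 0.001], [0.002, -0.001, -1.0]]
wrist_force: [-0.2, -0.1, -1.9]
opening: 0.902
grip_force: 0.0
```

Emit:
drive_tool:
  plan:
    - [-0.4, 0, -0.1, 0, 0, 0]
    - [-0.4, 0, -0.1, 0, 0, 0]
    - [-0.4, 0, -0.1, 0, 0, 0]
    - [-0.4, 0, -0.1, 0, 0, 0]
    - [-0.4, 0, -0.1, 0, 0, 0]

```text
time: 26.55
eef_pos: [476.6, 300.7, 254.2]
tcp_rot: [[0.999, 0.041, -0.0], [0.041, -0.999, -0.0], [-0.0, 0.0, -1.0]]
wrist_force: [-0.4, 1.0, 1.2]
opening: 0.898
grip_force: 0.0
```

Run:
```python
from h import *
t=cap('top','t11');s=cap('side','s11');w=cap('wrist','w11')
o=np.zeros((600,800,3),np.uint8)
def put(k,x,y,ww,i):
    h=ww*3//4;o[(i//2)*300:(i//2)*300+300,(i%2)*400:(i%2)*400+400]=cv2.resize(k['image'][y:y+h,x:x+ww],(400,300),interpolation=cv2.INTER_CUBIC)
put(s,140,255,90,0);put(t,350,185,60,1);put(w,0,0,560,2);put(t,0,0,560,3)
cv2.imwrite('pics/crop7.png',o)
```

```text
(no output)
```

View pics/crop7.png

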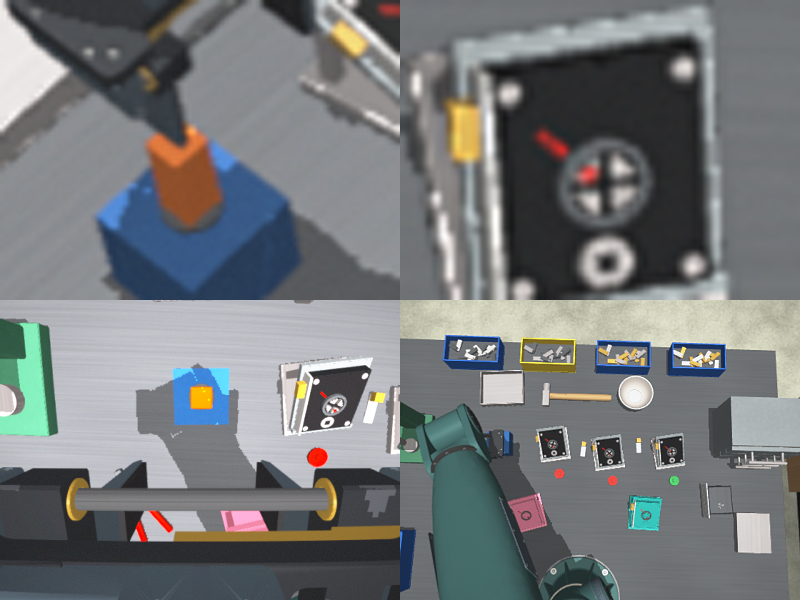

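The final view shows the driver upright in the blue stand (wrist crop 202,398). The target dot (588,172) points at its tick (552,145) and the slots are square to the case. The other things stand as before and the gripper is clear.

```bash
python3 -c "
from plant import r
print(r.close_job())"
```

```text
the job is handed in; nothing more can be done
None
```

The green-marked case's screw is fully home at its stop, the driver is back upright in its blue stand on its flange and released, and the job was handed in at about 27 s.

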